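# Make up two door-fitting kits at the shop counter

## Robot

A 7-joint arm with a two-finger parallel gripper is mounted at the origin on the work surface. World frame = base frame: x ahead of the robot, y to its left, z up, the work surface at z = 0. Lengths are in m, angles in rad, forces in N, time in s.
With the tool pointing down it reaches from about 0.425 to 0.925 m from the base axis. Payload 6.8 kg.
Tool frame: the origin (TCP) lies between the finger pads; the fingertips stand 17 mm ahead of it and the grasp point (between the pads) lies 2 mm behind it; z points along the fingers, x is the direction in which the jaws open and shut, and the axes are right-handed (so a half turn about z gives the same grasp; the last joint's range is limited). The gripper opens to 85 mm and grips with 20 to 120 N. Pads are 22 mm wide; open, the fingers measure 114 mm over their backs; the gripper's body (76 mm by 85 mm) begins 54 mm behind the grasp point. The pads swing forward as they close: fully open they stand 13 mm farther back than shut.
Start: joints at [1.056, 0.477, 0.022, 1.555, -0.011, 1.109, -0.083], TCP at [0.267, -0.62, 0.248] pointing down, gripper open.
Joint ranges: [-2.96, 2.96], [-0.34, 2.1], [-1.41, 1.46], [0.24, 2.44], [-1.37, 4.51], [0.17, 1.92], [-2.96, 2.96]. Speed limits (rad/s): [2.39, 2.39, 3.14, 3.14, 3.14, 3.14, 3.14].

## Interface

Orientations are given as a unit quaternion [w, x, y, z].
In Python, from station import readout, read_camera, get_calibration, bot, models gives the robot as it stands.
- The arm moves only by the tool carry_out, never from a script. Its argument "deltas" is a list of rows, each a list of 2 entries, a list of its own where there are three numbers: the shift along the tool's x, y, z in cm, then the turn about the tool's z in degrees. A call has 1 to 10 rows; each row is the pose to reach, as a shift and turn from the pose measured when the call began, along the tool's axes at that moment; what a row does not reach only later rows make up. A row lasts 1/8 s, in which the tool goes at most 62.5 mm and 10.7 degrees, less where a joint would pass 70% of its speed; a pose out of reach is approached as far as the arm can. A call with a gripper value outside its range is refused whole. "hand" is the opening, from 0 (shut) to 1 (fully open), set as the call begins (left out, the last holds). The fingers move at their own pace and stop on an object; "newtons" is the grip in N (left out, the last holds). Time passes only in rows, so rows that repeat a pose let the fingers close. It gives the time, the measured TCP pose, the force and the opening at its end, in the units of the state.
- readout.get_obs(): the state, without advancing time (a new reading comes with each control period).
- read_camera(name): name is "scene" or "top"; returns the picture (400x640x3 uint8, red, green, blue); there is no depth.
- get_calibration(name): a dict with "fov_y" (degrees; the focal length in pixels is half the picture's height over the tangent of half this angle, whatever the lens; pixels are square), "cx", "cy" (the principal point, pixels), "D" ([k1, k2, p1, p2, k3] as OpenCV has them; the pictures are not rectified), "world_from_camera" (4x4, takes a point from camera to world coordinates). Camera axes: x right, y down, z forward; pixel columns grow to the right and rows downward; lengths in m; the calibration is good to about 2 mm. A picture is of the moment at which its call begins. get_calibration takes no time and is no camera call.
- bot.hand_in(): hands the job in, once; it reports no verdict.
Trained networks look in the newest picture that a camera, given by its name, has taken for a name from the list of things; names that differ only in an ending like _2 or _b are one class to them, and where a whole thing is asked for, a point or a joint stands for the part that bears it (a point fixed in the world has none). Each returns a list of dicts, best first, with "score" (0 to 1); they miss things now and then, are a little off and sometimes report something else, mostly with a low value. They report only what shows in the picture. A call takes as long as a camera call. They do not tell look-alikes from the thing itself.
- models.spot_in(query, camera): "centre" ([row, column] in pixels, amid what is visible of it).
The state is a dict: "t": time; "q": joint angles; "joint_vel": joint speeds; "joint_torque": joint torques, N m; "eef_pos": TCP position; "tool_rot": TCP orientation; "contact_force": force on the tool from outside, world axes, zero at the start; "torque": the same for the moment, N m; "gripper_width": opening from 0.0 (shut) to 1.0 (fully open).
Only numpy, scipy, OpenCV 4.12 (cv2) and the standard library are available. Lean on these libraries where they do the work, as an engineer would, in place of code of your own. Each camera call takes 0.05 s, during which the arm holds its last target. There are 200 camera calls.

## Task

Make up two customers' kits on the counter. The square tray gets the lock case and the smallest door stop; the round dish gets the roller carriage and the largest door stop: each part lying flat on the floor of its container, right way up, stops upright. The lock case and the carriage lie packed so tightly side by side that fingers fit between them only after one is nudged along; leave the middle-sized stop standing where it is.

Things in the scene. Friction and masses are not known exactly. Their poses are not given: they have to be found in the camera images.
- lock_mid (a point): Mortise lock case: plain steel bar-shaped box 88 x 28 x 32 mm (long, wide, high) with a brass tongue 12 mm long, 14 mm wide and high, on its +x end, 100 mm long overall; about 0.2 kg. Lies on the counter, one long side against the carriage (gap about 1.5 mm, ends level). Point: middle of the overall length and width, half-way up (16 mm above its underside). x along its length, z up.
- carriage_mid (a point): Sliding-door roller carriage: aluminium bar-shaped body 100 x 28 x 26 mm (long, wide, high), flat ends and sides, two black rollers (28 mm diameter, 12 mm wide, at 31 mm either side of the middle) sticking up out of its top, 36 mm high over the rollers; about 0.2 kg. Lies beside the lock case, long sides together. Point: middle of the body, half-way up it (13 mm above its underside). x along its length, z up. It slides on the counter when pushed on an end.
- stop_large_mid (a point): Largest of three upright cylindrical steel door stops with a black rubber band: 56 mm diameter, 44 mm high, about 0.3 kg. Point: its centre, half-way up; z up.
- stop_middle_mid (a point): Middle-sized steel door stop, same form: 42 mm diameter, 36 mm high, about 0.18 kg. Belongs to neither kit. Point: its centre, half-way up; z up.
- stop_small_mid (a point): Smallest steel door stop, same form: 28 mm diameter, 30 mm high, about 0.08 kg. Point: its centre, half-way up; z up.
- tray_floor (a point): Square grey plastic tray, fixed to the counter: 170 x 170 mm outside, rim 14 mm above the counter, walls 4 mm, floor 4 mm thick. Point: centre of its inner floor, 4 mm above the counter; x and y along its sides, z up.
- dish_floor (a point): Round dark steel dish, fixed to the counter: 190 mm across outside, about 178 mm inside, rim 14 mm above the counter, floor 4 mm thick. Point: centre of its inner floor, 4 mm above the counter; z up.
There are look-alikes about, which are no part of the job. What is shaped like the part that bears carriage_mid but brown is not meant.

How it is judged:
At the end, for the whole second after the job is handed in: Lock case and smallest stop on the square tray's floor, carriage and largest stop on the round dish's: points within 80 mm of the floor's centre (tray: along each side), heights within 5 mm, tilt under 0.12 rad, at rest. Middle stop upright, within 30 mm of where it was (x of lock_mid in the frame of tray_floor between -0.08 and 0.08 m and y of lock_mid in the frame of tray_floor between -0.08 and 0.08 m and z of lock_mid in the frame of tray_floor between 0.011 and 0.021 m and angle between each of lock_mid, stop_small_mid, carriage_mid, stop_large_mid, stop_middle_mid's own z axis and vertical below 0.12 rad and x of stop_small_mid in the frame of tray_floor between -0.08 and 0.08 m and y of stop_small_mid in the frame of tray_floor between -0.08 and 0.08 m and z of stop_small_mid in the frame of tray_floor between 0.01 and 0.02 m and horizontal distance between each of carriage_mid, stop_large_mid and dish_floor below 0.08 m and z of carriage_mid in the frame of dish_floor between 0.008 and 0.018 m and z of stop_large_mid in the frame of dish_floor between 0.017 and 0.027 m and distance of stop_middle_mid from where it was at the start of the episode below 0.03 m and linear speed of each of lock, stop_small, carriage, stop_large below 0.02 m/s and angular speed of each of lock, stop_small, carriage, stop_large below 0.2 rad/s); the robot touches nothing.
It fails at once if the middle stop is pushed or carried off by more than 30 mm (distance of stop_middle_mid from where it was at the start of the episode above 0.03 m).
It also fails if it takes over 138 s, if anything falls off the work surface, if the arm or the gripper's body presses on something with over 40 N, if the wrist force passes 120 N, or if a joint passes its speed limit or range.

## Working session

There is one attempt and no reset: what is moved stays moved. The work goes in short steps, Python scripts to look and compute and a tool call to move; the robot and the scene stay as the last step left them, time stands still between calls to the robot, and variables do not carry over. Pictures are saved under pics/ and viewed, about 12 in all and at most 16, crops included, and the job is handed in when it is done.

Besides the shell and the picture viewer there is one more tool, called as name(argument=value, ...) on one line, values as JSON. carry_out: Moves the arm, as the interface text tells. Its arguments: {"type":"object","properties":{"deltas":{"type":"array"},"hand":{"type":"number"},"newtons":{"type":"number"}},"required":["deltas"]}

```bash
ls; mkdir -p pics
cat > h.py <<'E'
import numpy as np,cv2
from station import readout, read_camera, get_calibration, bot, models
def K(c):
    f=200/np.tan(np.radians(c['fov_y'])/2); return np.array([[f,0,c['cx']],[0,f,c['cy']],[0,0,1.]])
def w(name,px,z):  # px [row,col] list -> world xy at height z
    c=get_calibration(name);p=np.atleast_2d(px)[:,::-1].astype(float).reshape(-1,1,2)
    u=cv2.undistortPoints(p,K(c),np.array(c['D'],float)).reshape(-1,2)
    T=np.array(c['world_from_camera']);d=np.c_[u,np.ones(len(u))]@T[:3,:3].T
    return T[:3,3]+d*((z-T[2,3])/d[:,2])[:,None]
def proj(name,X):
    c=get_calibration(name);T=np.linalg.inv(np.array(c['world_from_camera']))
    r,_=cv2.Rodrigues(T[:3,:3]);p,_=cv2.projectPoints(np.array(X,float).reshape(-1,1,3),r,T[:3,3],K(c),np.array(c['D'],float))
    return p.reshape(-1,2)[:,::-1]
def shot(name,fn):
    im=read_camera(name);cv2.imwrite('pics/'+fn,im[:,:,::-1]);return im
E
python3 - <<'E'
from h import *
for n in('top','scene'):
    shot(n,n+'0.png');c=get_calibration(n);print(n,c['fov_y'],c['D'],np.round(c['world_from_camera'],3).tolist())
Z=dict(lock_mid=.016,carriage_mid=.013,stop_large_mid=.022,stop_middle_mid=.018,stop_small_mid=.015,tray_floor=.004,dish_floor=.004)
for k,z in Z.items():
  for n in('top','scene'):
    for r in models.spot_in(k,n): print(k,n,round(r['score'],2),np.round(r['centre']),np.round(w(n,r['centre'],z)[0],3))
o=readout.get_obs();print(o)
E
```

```text
pics
top 51.70306548856371 [-0.00836928  0.          0.          0.          0.        ] [[0.022, -0.998, 0.063, 0.474], [-0.999, -0.025, -0.037, 0.01], [0.039, -0.062, -0.997, 0.892], [0.0, 0.0, 0.0, 1.0]]
scene 56.837048548203164 [-0.00328369  0.          0.          0.          0.        ] [[-0.842, 0.345, -0.415, 0.849], [0.54, 0.556, -0.632, 0.525], [0.012, -0.756, -0.654, 0.576], [0.0, 0.0, 0.0, 1.0]]
lock_mid top 0.63 [231. 318.] [ 0.463 -0.008  0.016]
lock_mid scene 0.95 [192. 342.] [ 0.456 -0.016  0.016]
carriage_mid top 0.74 [218. 319.] [ 0.491 -0.009  0.013]
carriage_mid top 0.59 [262. 259.] [0.396 0.116 0.013]
carriage_mid scene 0.82 [174. 368.] [ 0.355 -0.043  0.013]
carriage_mid scene 0.65 [200. 330.] [ 0.491 -0.01   0.013]
carriage_mid scene 0.55 [219. 398.] [0.4   0.123 0.013]
stop_large_mid top 0.97 [138. 387.] [ 0.667 -0.151  0.022]
stop_large_mid scene 0.62 [190. 231.] [ 0.675 -0.152  0.022]
stop_middle_mid top 0.95 [131. 315.] [0.677 0.004 0.018]
stop_middle_mid scene 0.9 [238. 256.] [0.688 0.015 0.018]
stop_small_mid top 0.67 [126. 250.] [0.684 0.142 0.015]
stop_
[... 494 characters left out ...]
]
{'t': 0.8, 'q': array([ 1.05591826,  0.47694126,  0.02240139,  1.55539493, -0.01152179,
        1.10932984, -0.08309253]), 'joint_vel': array([-0.00019076, -0.00019313, -0.00010177,  0.00026573,  0.00017754,
       -0.0007013 , -0.0019232 ]), 'joint_torque': array([-2.02050292e-04, -5.96264434e+01,  1.60637543e+00, -2.81535548e+01,
        1.26127151e-02,  1.45483122e-03, -1.65220234e-05]), 'eef_pos': array([ 0.26708028, -0.61992614,  0.24834949]), 'tool_rot': array([-1.65236630e-06,  8.35353172e-01, -5.49713632e-01,  3.23529251e-05]), 'contact_force': array([0.51778884, 0.12422785, 0.65556005]), 'torque': array([ 0.01704999, -0.06923857, -0.03083813]), 'gripper_width': 0.9974083510284644}
```

View pics/top0.png

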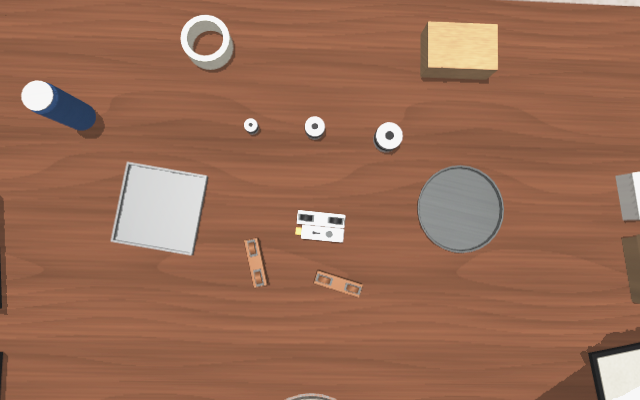

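Run:
```python
import cv2
a=cv2.imread('pics/top0.png')[180:290,240:380];a=cv2.resize(a,None,fx=5.5,fy=5.2,interpolation=cv2.INTER_CUBIC);cv2.imwrite('pics/topc.png',a)
```

```text
(no output)
```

View pics/topc.png

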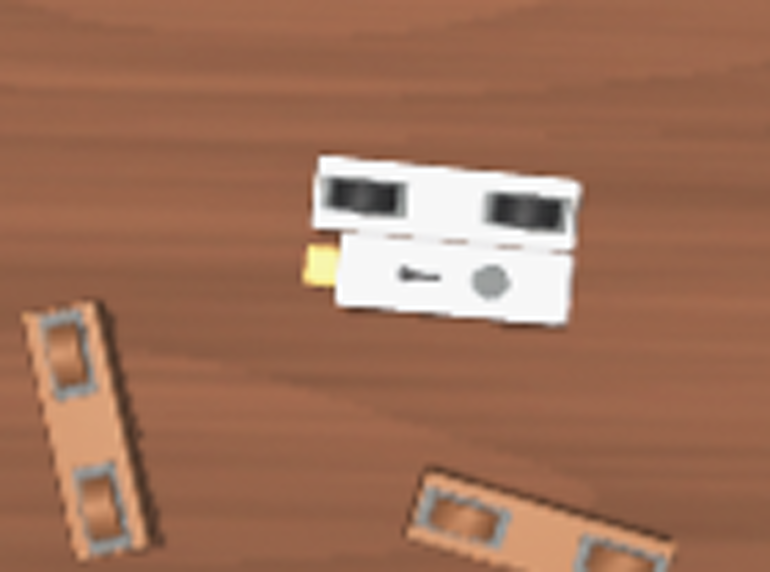

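View pics/scene0.png

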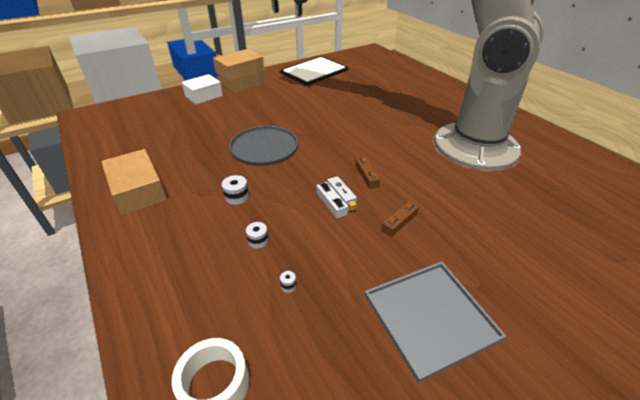

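The top view shows the carriage at about (321,219), far side of the lock at (320,234), with the tongue to the left (+y). The brown look-alikes are at (255,262) and (338,284). Stops are at (389,135), (315,127) and (250,125), the tray at (160,209) and the dish at (460,209). The scene view agrees.

Run:
```python
from h import *
def cr(p): return [[180+y/5.2-.4,240+x/5.5-.4] for x,y in p]
for nm,p,z in(('car',[(318,156),(580,183),(575,248),(313,230)],.026),('lock',[(341,235),(574,253),(568,325),(337,305)],.032)):
    P=w('top',cr(p),z)[:,:2];print(nm,np.round(P,3).tolist(),P.mean(0).round(4),[np.degrees(np.arctan2(*(a-b)[::-1])).round(1) for a,b in((P[0],P[1]),(P[3],P[2]))],np.linalg.norm(P[0]-P[1]).round(3),np.linalg.norm(P[0]-P[3]).round(3))
P=w('top',[[163,128],[176,207],[255,193],[240,111]],.014)[:,:2];print('tray',np.round(P,3).tolist(),P.mean(0),np.degrees(np.arctan2(*(P[0]-P[1])[::-1])))
im=cv2.imread('pics/top0.png');g=im.min(2)
for nm,(r,c),z in(('L',(135,389),.044),('M',(127,315),.036),('S',(125,250),.03)):
    s=g[r-25:r+25,c-25:c+25];m=(s>190).astype(np.uint8);cs,_=cv2.findContours(m,0,2);k=max(cs,key=cv2.contourArea);(x,y),rad=cv2.minEnclosingCircle(k)
    print(nm,w('top',[r-25+y,c-25+x],z)[0].round(4),rad,rad*2*.86/ (200/np.tan(np.radians(51.7/2))))
```

```text
car [[0.507, 0.037], [0.499, -0.063], [0.473, -0.062], [0.478, 0.038]] [ 0.4892 -0.0125] [np.float64(85.1), np.float64(87.1)] 0.101 0.03
lock [[0.476, 0.027], [0.471, -0.061], [0.442, -0.059], [0.448, 0.028]] [ 0.4591 -0.0162] [np.float64(86.6), np.float64(86.0)] 0.088 0.028
tray [[0.598, 0.397], [0.575, 0.23], [0.408, 0.253], [0.435, 0.423]] [0.50384191 0.32578313] 82.07205833208062
L [ 0.6674 -0.1507  0.044 ] 13.248090744018555 0.05520035754996063
M [0.6839 0.0058 0.036 ] 9.888005256652832 0.04120000656468647
S [0.6837 0.1409 0.03  ] 6.450603485107422 0.026877504515261427
```

```bash
cat > d.py <<'E'
import sys,json
from h import *
from scipy.spatial.transform import Rotation as R
o=readout.get_obs();q=o['tool_rot'];M=R.from_quat([*q[1:],q[0]]).as_matrix()
ph=np.degrees(np.arctan2(M[1,0],M[0,0]))
print('t',round(o['t'],2),'p',o['eef_pos'].round(4),'yaw',round(ph,2),'down',M[2,2].round(4),'w',round(o['gripper_width'],3),'F',o['contact_force'].round(1),'q7',round(o['q'][6],2))
for a in sys.argv[1:]:   # x,y,z,yaw
    x,y,z,yw=map(float,a.split(','));d=M.T@(np.array([x,y,z])-o['eef_pos'])*100
    t=(ph-yw+180)%360-180;print(a,'->',d.round(2).tolist(),round(t,1))
E
python3 d.py .4945,.0725,.12,-93.7
```

```text
t 0.8 p [ 0.2671 -0.6199  0.2483] yaw -66.69 down -1.0 w 0.997 F [0.5 0.1 0.7] q7 -0.08
.4945,.0725,.12,-93.7 -> [-54.6, -48.28, 12.83] 27.0
```

carry_out(deltas=[[[-27, -24, 3], 10], [[-27, -24, 3], 20], [[-54.6, -48.3, 8], 27], [[-54.6, -48.3, 8], 27], [[-54.6, -48.3, 8], 27], [[-54.6, -48.3, 8], 27], [[-54.6, -48.3, 8], 27], [[-54.6, -48.3, 8], 27], [[-54.6, -48.3, 8], 27], [[-54.6, -48.3, 8], 27]], hand=0, newtons=50)

```text
t: 2.05
eef_pos: [0.4618, -0.0279, 0.181]
tool_rot: [0.0, -0.684, 0.73, -0.001]
contact_force: [1.0, -0.3, 0.0]
gripper_width: -0.0
```

```bash
python3 d.py .4945,.0725,.10,-93.7 .4945,.0725,.022,-93.7
```

```text
t 2.05 p [ 0.4618 -0.0279  0.181 ] yaw -93.72 down -1.0 w -0.0 F [ 1.  -0.3  0. ] q7 -1.78
.4945,.0725,.10,-93.7 -> [-10.23, -2.6, 8.1] -0.0
.4945,.0725,.022,-93.7 -> [-10.23, -2.59, 15.9] -0.0
```

carry_out(deltas=[[[-6, -1.6, 2], 0], [[-10.2, -2.6, 4], 0], [[-10.2, -2.6, 8], 0], [[-10.2, -2.6, 12], 0], [[-10.2, -2.6, 14.5], 0], [[-10.2, -2.6, 15.9], 0], [[-10.2, -2.6, 15.9], 0], [[-10.2, -2.6, 15.9], 0]])

```text
t: 3.05
eef_pos: [0.4954, 0.0723, 0.023]
tool_rot: [0.001, -0.684, 0.73, -0.001]
contact_force: [0.2, 0.3, -1.0]
gripper_width: -0.003
```

```bash
python3 d.py .488,-.028,.022,-93.7
python3 - <<'E'
from h import *
a=shot('scene','a.png')[120:270,250:450];b=read_camera('top')[150:300,230:430]
cv2.imwrite('pics/a.png',cv2.resize(np.hstack([a,b]),(800,300),interpolation=2)[:,:,::-1])
E
```

```text
t 3.05 p [0.4954 0.0723 0.023 ] yaw -93.73 down -1.0 w -0.003 F [ 0.2  0.3 -1. ] q7 -2.12
.488,-.028,.022,-93.7 -> [10.06, 0.08, 0.09] -0.0
```

View pics/a.png

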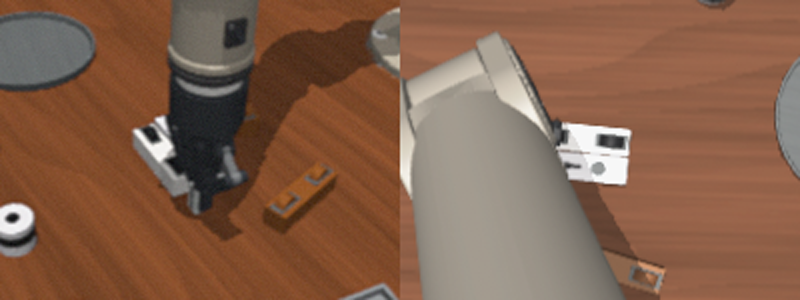

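The closed fingers stand just off the carriage's +y end, in line with it. Next I push along the axis, 10 mm per row.

carry_out(deltas=[[[1, 0, 0], 0], [[2, 0, 0], 0], [[3, 0, 0], 0], [[4, 0, 0], 0], [[5, 0, 0], 0], [[6, 0.1, 0], 0], [[7, 0.1, 0], 0], [[8, 0.1, 0], 0], [[9, 0.1, 0], 0], [[10, 0.1, 0], 0]])

```text
t: 4.4
eef_pos: [0.4878, -0.0281, 0.023]
tool_rot: [0.001, -0.684, 0.73, -0.001]
contact_force: [0.5, 1.9, 0.6]
gripper_width: -0.002
```

carry_out(deltas=[[[0, 0, 0], 0], [[-1.5, 0, -1], 0], [[-3, 0, -6], 0], [[-9, 0, -12], -10], [[-15, 0, -16], -20], [[-20, 0, -16], -30], [[-25, 0, -16], -40], [[-25, 0, -16], -50], [[-25, 0, -16], -60], [[-25, 0, -16], -70]])

```text
t: 5.65
eef_pos: [0.5026, 0.2231, 0.1838]
tool_rot: [-0.001, 0.979, -0.202, 0.002]
contact_force: [-0.1, -0.3, -0.8]
gripper_width: -0.002
```

```bash
python3 d.py
python3 - <<'E'
from h import *
a=shot('scene','b.png')[120:270,250:450];b=read_camera('top')[150:300,230:430]
cv2.imwrite('pics/b.png',cv2.resize(np.hstack([a,b]),(800,300),interpolation=2)[:,:,::-1])
E
```

```text
t 5.65 p [0.5026 0.2231 0.1838] yaw -23.26 down -1.0 w -0.002 F [-0.1 -0.3 -0.8] q7 -1.2
```

View pics/b.png

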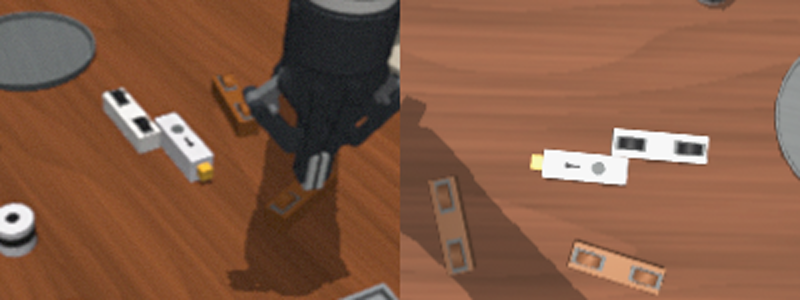

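```bash
cat > m.py <<'E'
from h import *
im=read_camera('top');g=im.min(2)[150:330,230:500];m=(g>170).astype(np.uint8)
m=cv2.morphologyEx(m,cv2.MORPH_OPEN,np.ones((3,3)));cs,_=cv2.findContours(m,0,2)
for k in cs:
    if cv2.contourArea(k)<150: continue
    r=cv2.minAreaRect(k);print(np.round(r[0],1)+[230,150],np.round(r[1],1),round(r[2],1),cv2.contourArea(k))
E
python3 m.py
python3 - <<'E'
from h import *
f=lambda p:[[150+y/2-.25,230+(x-400)/2-.25] for x,y in p]
for nm,p,z in(('car',[(613,129),(709,136),(707,163),(612,156)],.026),('lock',[(544,150),(628,158),(626,185),(541,178)],.032)):
    P=w('top',f(p),z)[:,:2];print(nm,P.mean(0).round(4),np.round(P,3).tolist(),[np.degrees(np.arctan2(*(a-b)[::-1])).round(1) for a,b in((P[0],P[1]),(P[3],P[2]))],np.linalg.norm(P[0]-P[1]).round(3))
E
python3 d.py .459,-.011,.1,-4 .459,-.011,.022,-4
```

```text
[340.  227.5] [27. 86.] 90.0 911.5
car [ 0.483  -0.0949] [[0.5, -0.045], [0.495, -0.146], [0.466, -0.145], [0.471, -0.044]] [np.float64(87.2), np.float64(87.1)] 0.102
lock [ 0.4586 -0.0158] [[0.476, 0.027], [0.47, -0.061], [0.442, -0.059], [0.447, 0.029]] [np.float64(85.8), np.float64(86.5)] 0.088
t 5.8 p [0.5029 0.2224 0.1836] yaw -23.82 down -1.0 w 0.001 F [ 0.1  0.4 -0.5] q7 -1.21
.459,-.011,.1,-4 -> [5.38, 23.14, 8.33] -19.8
.459,-.011,.022,-4 -> [5.36, 23.16, 16.13] -19.8
```

carry_out(deltas=[[[1.4, 6, 2], -10], [[2.8, 12, 4], -19.8], [[4.2, 18, 6], -19.8], [[5.4, 23.2, 8], -19.8], [[5.4, 23.2, 10], -19.8], [[5.4, 23.2, 12], -19.8], [[5.4, 23.2, 14], -19.8], [[5.4, 23.2, 15.2], -19.8], [[5.4, 23.2, 15.8], -19.8], [[5.4, 23.2, 15.8], -19.8]], hand=0.7)

```text
t: 7.05
eef_pos: [0.4593, -0.0113, 0.0253]
tool_rot: [-0.0, 0.999, -0.035, 0.002]
contact_force: [0.4, -0.3, 0.9]
gripper_width: 0.703
```

```bash
python3 d.py .459,-.011,.023,-4
python3 - <<'E'
from h import *
a=shot('scene','c.png')[120:270,250:450]
cv2.imwrite('pics/c.png',cv2.resize(a,(800,600),interpolation=2)[:,:,::-1])
E
```

```text
t 7.05 p [ 0.4593 -0.0113  0.0253] yaw -4.04 down -1.0 w 0.703 F [ 0.4 -0.3  0.9] q7 -0.66
.459,-.011,.023,-4 -> [-0.03, -0.02, 0.23] -0.0
```

View pics/c.png

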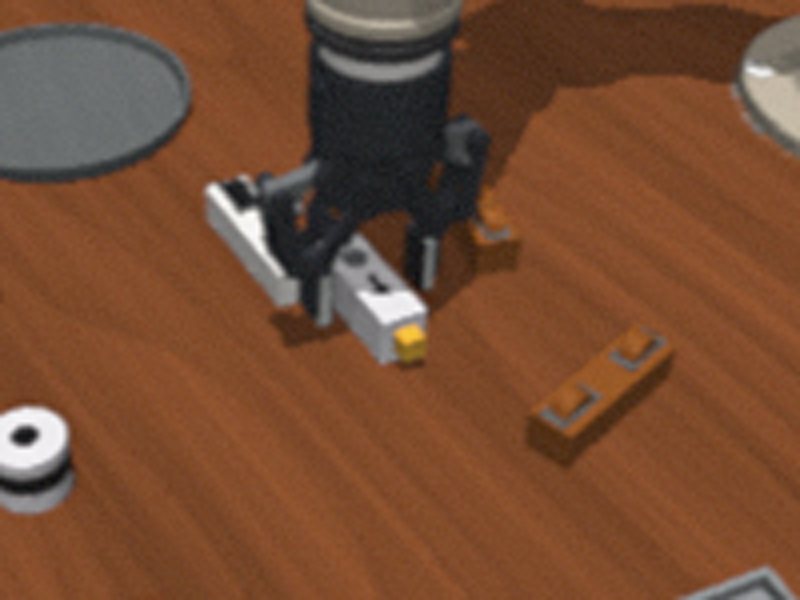

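The fingers straddle the lock, one of them in front of the carriage's end. Next I close and lift.

carry_out(deltas=[[[0, 0, 0.2], 0], [[0, 0, 0.2], 0], [[0, 0, 0.2], 0], [[0, 0, 0.2], 0], [[0, 0, 0.2], 0], [[0, 0, 0.2], 0], [[0, 0, 0.2], 0], [[0, 0, -1], 0], [[0, 0, -4], 0], [[0, 0, -8], 0]], hand=0, newtons=60)

```text
t: 8.35
eef_pos: [0.4581, -0.0114, 0.1062]
tool_rot: [-0.0, 0.999, -0.035, 0.001]
contact_force: [0.3, -0.1, -2.7]
gripper_width: 0.317
```

```bash
python3 d.py .474,.332,.1,-8 .474,.332,.028,-8
```

```text
t 8.35 p [ 0.4581 -0.0114  0.1062] yaw -4.02 down -1.0 w 0.317 F [ 0.3 -0.1 -2.7] q7 -0.52
.474,.332,.1,-8 -> [-0.82, -34.36, 0.66] 4.0
.474,.332,.028,-8 -> [-0.83, -34.36, 7.86] 4.0
```

carry_out(deltas=[[[-0.1, -4, 0], 1], [[-0.3, -9, 0], 2], [[-0.4, -15, 0], 4], [[-0.5, -21, 0], 4], [[-0.6, -27, 0], 4], [[-0.8, -31, 0], 4], [[-0.8, -34.4, 0], 4], [[-0.8, -34.4, 2], 4], [[-0.8, -34.4, 4], 4], [[-0.8, -34.4, 6], 4]])

```text
t: 9.6
eef_pos: [0.4742, 0.3303, 0.0448]
tool_rot: [0.0, 0.997, -0.071, 0.0]
contact_force: [0.1, -0.4, -1.5]
gripper_width: 0.319
```

```bash
python3 d.py .474,.332,.028,-8;  python3 - <<'E'
from h import *
a=shot('scene','e.png')[200:400,300:560]
cv2.imwrite('pics/e.png',cv2.resize(a,(780,600),interpolation=2)[:,:,::-1])
E
```

```text
t 9.6 p [0.4742 0.3303 0.0448] yaw -8.11 down -1.0 w 0.319 F [ 0.1 -0.4 -1.5] q7 -1.29
.474,.332,.028,-8 -> [-0.04, -0.17, 1.68] -0.1
```

View pics/e.png

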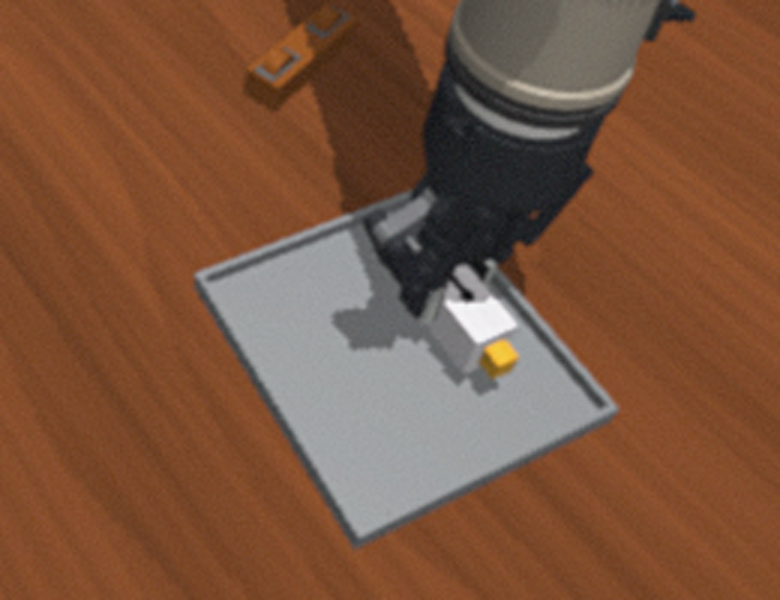

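carry_out(deltas=[[[0.6, -0.5, 0.5], 0], [[0.6, -0.5, 1.1], 0], [[0.6, -0.5, 1.5], 0], [[0.6, -0.5, 1.7], 0], [[0.6, -0.5, 1.75], 0], [[0.6, -0.5, 1.75], 0]])

```text
t: 10.4
eef_pos: [0.4799, 0.3334, 0.0281]
tool_rot: [0.002, 0.997, -0.071, -0.0]
contact_force: [-7.2, -8.1, 27.0]
gripper_width: 0.315
```

carry_out(deltas=[[[0, 0, 0], 0], [[0, 0, 0], 0], [[0, 0, 0], 0], [[0, 0, -1.5], 0], [[0, 0, -5], 0], [[0, 0, -10], 0], [[0, 6, -10], 0], [[0, 12, -10], 0], [[0, 18, -10], 0], [[0, 24, -10], 0]], hand=0.6)

```text
t: 11.65
eef_pos: [0.4459, 0.0946, 0.1299]
tool_rot: [0.002, 0.997, -0.071, 0.001]
contact_force: [1.9, -0.9, 0.0]
gripper_width: 0.602
```

```bash
python3 d.py .483,-.095,.1,-3.2 .483,-.095,.022,-3.2;  python3 - <<'E'
from h import *
a=shot('scene','f.png')[120:400,160:540]
cv2.imwrite('pics/f.png',cv2.resize(a,(760,560),interpolation=2)[:,:,::-1])
E
```

```text
t 11.65 p [0.4459 0.0946 0.1299] yaw -8.11 down -1.0 w 0.602 F [ 1.9 -0.9  0. ] q7 -0.8
.483,-.095,.1,-3.2 -> [6.35, 18.23, 3.07] -4.9
.483,-.095,.022,-3.2 -> [6.33, 18.2, 10.87] -4.9
```

View pics/f.png

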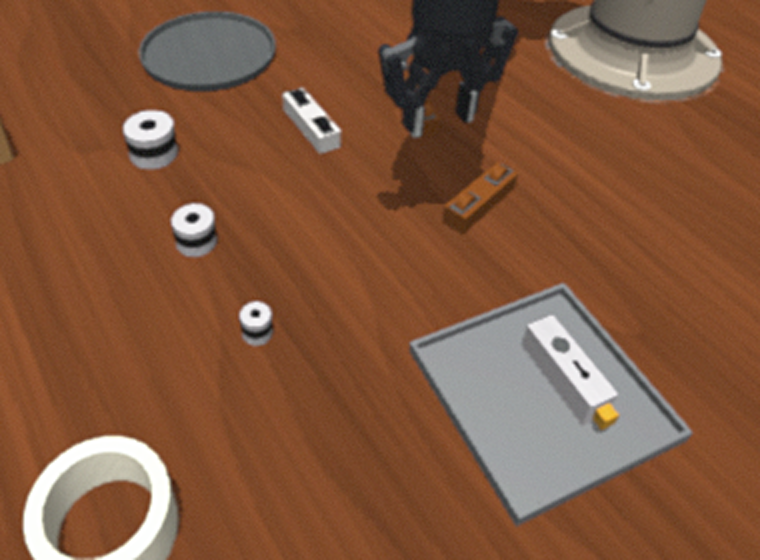

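The lock lies flat in the tray, around (570,365) in this crop. The carriage sits free at (310,120). Next is the carriage.

carry_out(deltas=[[[2, 6, 0], -3], [[4, 12, 1], -4.9], [[6.3, 18.2, 3], -4.9], [[6.3, 18.2, 3], -4.9], [[6.3, 18.2, 6], -4.9], [[6.3, 18.2, 8], -4.9], [[6.3, 18.2, 10], -4.9], [[6.3, 18.2, 10.8], -4.9], [[6.3, 18.2, 10.8], -4.9], [[6.3, 18.2, 10.8], -4.9]], hand=0.7)

```text
t: 12.95
eef_pos: [0.479, -0.1052, 0.0234]
tool_rot: [0.006, 0.999, -0.032, -0.001]
contact_force: [0.2, 0.0, 0.5]
gripper_width: 0.701
```

```bash
python3 d.py .483,-.095,.022,-3.2;  python3 - <<'E'
from h import *
a=shot('scene','g.png')[100:250,230:430]
cv2.imwrite('pics/g.png',cv2.resize(a,(600,450),interpolation=2)[:,:,::-1])
E
```

```text
t 12.95 p [ 0.479  -0.1052  0.0234] yaw -3.72 down -0.9999 w 0.701 F [0.2 0.  0.5] q7 -0.44
.483,-.095,.022,-3.2 -> [0.34, -1.05, 0.13] -0.5
```

View pics/g.png

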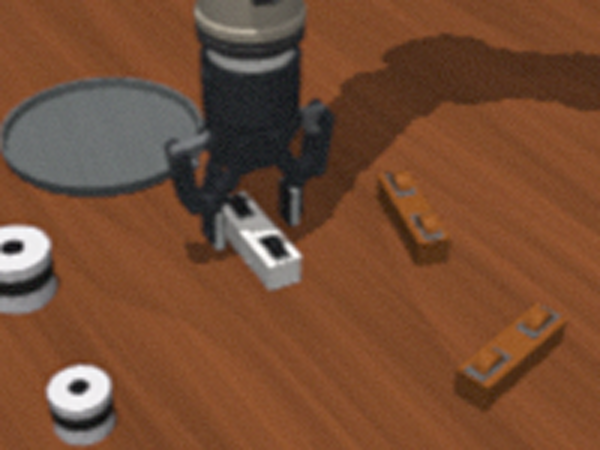

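carry_out(deltas=[[[0.3, -1.0, 0], -0.5], [[0.3, -1.0, 0.1], -0.5], [[0.3, -1.0, 0.1], -0.5], [[0.3, -1.0, 0.1], -0.5]])

```text
t: 13.5
eef_pos: [0.4824, -0.0958, 0.0222]
tool_rot: [0.006, 1.0, -0.028, -0.001]
contact_force: [-1.5, -0.5, 0.4]
gripper_width: 0.702
```

carry_out(deltas=[[[0, 0, 0], 0], [[0, 0, 0], 0], [[0, 0, 0], 0], [[0, 0, 0], 0], [[0, 0, 0], 0], [[0, 0, 0], 0], [[0, 0, 0], 0], [[0, 0, -1], 0], [[0, 0, -4], 0], [[0, 0, -8], 0]], hand=0)

```text
t: 14.75
eef_pos: [0.4818, -0.0946, 0.1027]
tool_rot: [0.005, 1.0, -0.028, -0.002]
contact_force: [1.5, -1.7, -1.7]
gripper_width: 0.311
```

```bash
python3 d.py .490,-.315,.1,-3 .490,-.315,.028,-3
```

```text
t 14.75 p [ 0.4818 -0.0946  0.1027] yaw -3.21 down -0.9999 w 0.311 F [ 1.5 -1.7 -1.7] q7 -0.34
.490,-.315,.1,-3 -> [2.06, 21.95, 0.5] -0.2
.490,-.315,.028,-3 -> [2.09, 21.87, 7.7] -0.2
```

carry_out(deltas=[[[0.5, 4, 0], 0], [[1, 9, 0], 0], [[1.5, 14, 0], 0], [[2, 19, 0], 0], [[2.1, 21.9, 0], 0], [[2.1, 21.9, 1], 0], [[2.1, 21.9, 3], 0], [[2.1, 21.9, 5], 0], [[2.1, 21.9, 5.5], 0], [[2.1, 21.9, 5.5], 0]])

```text
t: 16.0
eef_pos: [0.4901, -0.3142, 0.0494]
tool_rot: [0.005, 1.0, -0.027, -0.003]
contact_force: [0.4, 0.4, -1.1]
gripper_width: 0.31
```

```bash
python3 d.py .490,-.315,.0272,-3;  python3 - <<'E'
from h import *
a=shot('scene','i.png')[60:210,180:380]
cv2.imwrite('pics/i.png',cv2.resize(a,(600,450),interpolation=2)[:,:,::-1])
E
```

```text
t 16.0 p [ 0.4901 -0.3142  0.0494] yaw -3.15 down -0.9999 w 0.31 F [ 0.4  0.4 -1.1] q7 0.03
.490,-.315,.0272,-3 -> [0.01, 0.06, 2.22] -0.2
```

View pics/i.png

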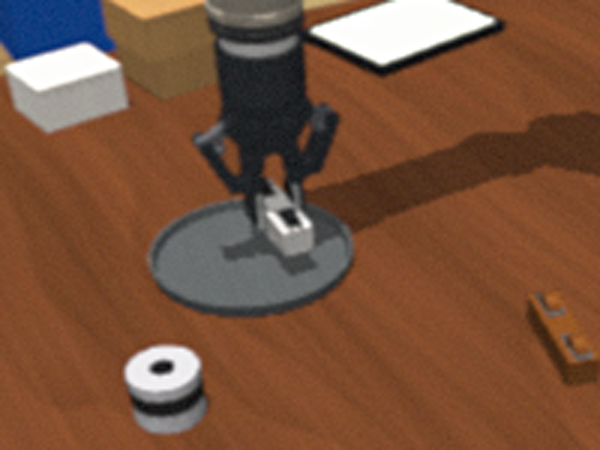

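carry_out(deltas=[[[0, 0, 0.7], 0], [[0, 0, 1.3], 0], [[0, 0, 1.8], 0], [[0, 0, 2.1], 0], [[0, 0, 2.15], 0], [[0, 0, 2.15], 0]])

```text
t: 16.8
eef_pos: [0.4904, -0.3148, 0.0285]
tool_rot: [0.005, 1.0, -0.028, -0.002]
contact_force: [0.0, -0.1, -1.2]
gripper_width: 0.311
```

carry_out(deltas=[[[0, 0, 0], 0], [[0, 0, 0], 0], [[0, 0, 0], 0], [[0, 0, -1.5], 0], [[0, 0, -5], 0], [[0, 0, -12], 0], [[4, -4, -12], 10], [[9, -9, -12], 20], [[13, -13, -12], 30], [[18, -16, -12], 40]], hand=0.6)

```text
t: 18.05
eef_pos: [0.681, -0.1612, 0.1476]
tool_rot: [0.005, 0.929, -0.37, 0.0]
contact_force: [0.7, -0.4, 0.7]
gripper_width: 0.596
```

```bash
python3 d.py .668,-.1505,.12,-90 .668,-.1505,.04,-90
```

```text
t 18.05 p [ 0.681  -0.1612  0.1476] yaw -43.4 down -0.9999 w 0.596 F [ 0.7 -0.4  0.7] q7 -0.83
.668,-.1505,.12,-90 -> [-1.69, 0.09, 2.75] 46.6
.668,-.1505,.04,-90 -> [-1.72, 0.01, 10.75] 46.6
```

carry_out(deltas=[[[-1.7, 0, 0], 10], [[-1.7, 0, 0], 20], [[-1.7, 0, 0], 30], [[-1.7, 0, 0], 40], [[-1.7, 0, 0], 46.6], [[-1.7, 0, 0], 46.6], [[-1.7, 0, 1], 46.6], [[-1.7, 0, 2.7], 46.6], [[-1.7, 0, 2.7], 46.6]], hand=1)

```text
t: 19.18
eef_pos: [0.6669, -0.1497, 0.1179]
tool_rot: [0.006, 0.707, -0.707, 0.0]
contact_force: [0.8, 1.2, -0.2]
gripper_width: 1.0
```

```bash
python3 d.py .668,-.1505,.033,-90;  python3 - <<'E'
from h import *
a=shot('scene','j.png')[80:260,160:400]
cv2.imwrite('pics/j.png',cv2.resize(a,(720,540),interpolation=2)[:,:,::-1])
E
```

```text
t 19.18 p [ 0.6669 -0.1497  0.1179] yaw -89.96 down -0.9999 w 1.0 F [ 0.8  1.2 -0.2] q7 -1.57
.668,-.1505,.033,-90 -> [0.0, -0.19, 8.49] 0.0
```

View pics/j.png

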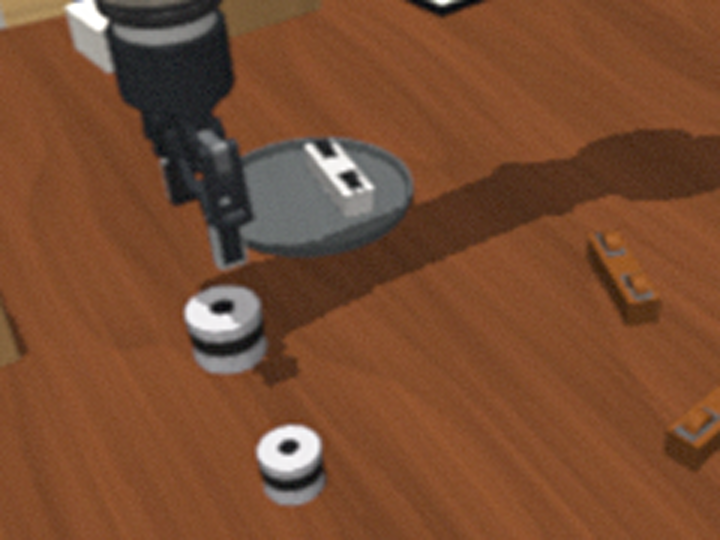

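carry_out(deltas=[[[0, -0.1, 3], 0], [[0, -0.1, 5], 0], [[0, -0.1, 7], 0], [[0, -0.1, 8], 0], [[0, -0.1, 8.7], 0], [[0, -0.1, 9], 0], [[0, -0.1, 9], 0]])

```text
t: 20.1
eef_pos: [0.6683, -0.1507, 0.0293]
tool_rot: [0.006, 0.707, -0.707, 0.001]
contact_force: [-0.7, 0.4, 0.6]
gripper_width: 1.004
```

carry_out(deltas=[[[0, 0, 0], 0], [[0, 0, 0], 0], [[0, 0, 0], 0], [[0, 0, 0], 0], [[0, 0, 0], 0], [[0, 0, 0], 0], [[0, 0, -1], 0], [[0, 0, -4], 0], [[0, 0, -7], 0], [[0, 0, -7], 0]], hand=0)

```text
t: 21.35
eef_pos: [0.6703, -0.1501, 0.1019]
tool_rot: [0.004, 0.707, -0.707, 0.003]
contact_force: [0.2, -0.3, -2.5]
gripper_width: 0.636
```

```bash
python3 d.py .557,-.313,.1,-90 .557,-.313,.033,-90;python3 - <<'E'
from h import *
r=models.spot_in
read_camera('scene');read_camera('top')
for k,z in(('dish_floor',.004),('carriage_mid',.017)):
  for n in('top','scene'):
    for r in models.spot_in(k,n)[:3]: print(k,n,round(r['score'],2),np.round(r['centre']),np.round(w(n,r['centre'],z)[0],3))
E
```

```text
t 21.35 p [ 0.6703 -0.1501  0.1019] yaw -89.98 down -0.9999 w 0.636 F [ 0.2 -0.3 -2.5] q7 -1.57
.557,-.313,.1,-90 -> [16.28, 11.34, 0.37] 0.0
.557,-.313,.033,-90 -> [16.21, 11.32, 7.07] 0.0
dish_floor top 0.97 [213. 435.] [ 0.508 -0.26   0.004]
dish_floor scene 0.94 [144. 262.] [ 0.52  -0.321  0.004]
carriage_mid top 0.8 [260. 258.] [0.4   0.117 0.017]
carriage_mid top 0.68 [219. 441.] [ 0.496 -0.27   0.017]
carriage_mid scene 0.63 [140. 272.] [ 0.495 -0.304  0.017]
```

carry_out(deltas=[[[3, 2.1, 0], 0], [[7, 4.9, 0], 0], [[11, 7.7, 0], 0], [[15, 10.4, 0], 0], [[16.3, 11.3, 0], 0], [[16.3, 11.3, 1], 0], [[16.3, 11.3, 3], 0], [[16.3, 11.3, 5], 0], [[16.3, 11.3, 5.5], 0], [[16.3, 11.3, 5.5], 0]])

```text
t: 22.9
eef_pos: [0.5543, -0.3127, 0.0443]
tool_rot: [0.006, 0.708, -0.707, -0.001]
contact_force: [-0.8, 0.2, -2.0]
gripper_width: 0.636
```

```bash
python3 d.py .557,-.313,.0335,-90;  python3 - <<'E'
from h import *
a=shot('scene','k.png')[60:210,180:380]
cv2.imwrite('pics/k.png',cv2.resize(a,(600,450),interpolation=2)[:,:,::-1])
E
```

```text
t 22.9 p [ 0.5543 -0.3127  0.0443] yaw -89.92 down -0.9999 w 0.636 F [-0.8  0.2 -2. ] q7 -1.31
.557,-.313,.0335,-90 -> [0.02, -0.28, 1.08] 0.1
```

View pics/k.png

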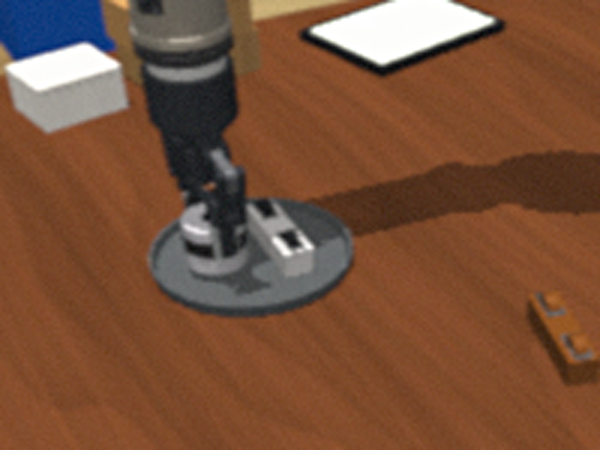

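carry_out(deltas=[[[0, -0.3, 0.5], 0], [[0, -0.3, 0.9], 0], [[0, -0.3, 1.05], 0], [[0, -0.3, 1.05], 0], [[0, -0.3, 1.05], 0]])

```text
t: 23.58
eef_pos: [0.5576, -0.3133, 0.0347]
tool_rot: [0.006, 0.707, -0.707, 0.0]
contact_force: [0.1, 0.5, -1.9]
gripper_width: 0.64
```

carry_out(deltas=[[[0, 0, 0], 0], [[0, 0, 0], 0], [[0, 0, 0], 0], [[0, 0, 0], 0], [[0, 0, -2], 0], [[0, 0, -5], 0], [[0, 0, -10], 0], [[-5, -1, -13], 0], [[-10, -3, -13], 0], [[-16, -4, -13], 0]], hand=0.88)

```text
t: 24.82
eef_pos: [0.6, -0.1514, 0.1653]
tool_rot: [-0.005, -0.707, 0.707, -0.002]
contact_force: [0.2, -0.0, 0.1]
gripper_width: 0.882
```

```bash
python3 d.py .684,.141,.15,-8 .684,.141,.1,-90
```

```text
t 24.82 p [ 0.6    -0.1514  0.1653] yaw -90.04 down -0.9999 w 0.882 F [ 0.2 -0.   0.1] q7 -1.55
.684,.141,.15,-8 -> [-29.26, -8.39, 1.19] -82.0
.684,.141,.1,-90 -> [-29.31, -8.41, 6.19] -0.0
```

carry_out(deltas=[[[-6, -1.7, 0], -10], [[-12, -3.4, 0], -20], [[-18, -5.1, 0], -30], [[-24, -7, 0], -40], [[-29.3, -8.4, 0], -40], [[-29.3, -8.4, 1], -40], [[-29.3, -8.4, 4], -40], [[-29.3, -8.4, 6], -40], [[-29.3, -8.4, 6.2], -40], [[-29.3, -8.4, 6.2], -40]], hand=0.75)

```text
t: 26.08
eef_pos: [0.6843, 0.1406, 0.1008]
tool_rot: [0.005, 0.906, -0.423, 0.0]
contact_force: [0.2, -0.5, 0.7]
gripper_width: 0.75
```

```bash
python3 d.py .684,.141,.0225,-50;  python3 - <<'E'
from h import *
a=shot('scene','l.png')[80:380,160:540]
cv2.imwrite('pics/l.png',cv2.resize(a,(760,600),interpolation=2)[:,:,::-1])
E
```

```text
t 26.07 p [0.6843 0.1406 0.1008] yaw -50.07 down -0.9999 w 0.75 F [ 0.2 -0.5  0.7] q7 -1.41
.684,.141,.0225,-50 -> [-0.09, -0.07, 7.83] -0.1
```

View pics/l.png

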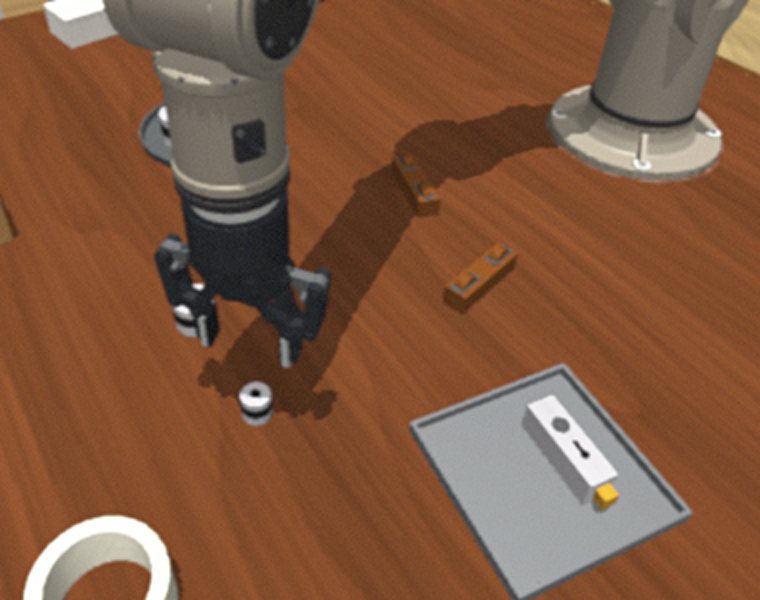

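The gripper is above the small stop. Its fingers at yaw -50 stay clear of the middle stop, so I descend and grip.

carry_out(deltas=[[[0, 0, 3], 0], [[0, 0, 5], 0], [[0, 0, 6.5], 0], [[0, 0, 7.3], 0], [[0, 0, 7.7], 0], [[0, 0, 7.8], 0], [[0, 0, 7.8], 0]])

```text
t: 27.0
eef_pos: [0.6847, 0.1403, 0.0237]
tool_rot: [0.005, 0.906, -0.423, 0.001]
contact_force: [-0.6, 0.5, 1.0]
gripper_width: 0.749
```

carry_out(deltas=[[[0, 0, 0], 0], [[0, 0, 0], 0], [[0, 0, 0], 0], [[0, 0, 0], 0], [[0, 0, 0], 0], [[0, 0, 0], 0], [[0, 0, 0], 0], [[0, 0, -1], 0], [[0, 0, -4], 0], [[0, 0, -7], 0]], hand=0, newtons=40)

```text
t: 28.25
eef_pos: [0.6842, 0.1407, 0.094]
tool_rot: [0.005, 0.906, -0.423, 0.0]
contact_force: [0.4, 0.2, -1.4]
gripper_width: 0.31
```

```bash
python3 d.py .541,.321,.1,-50 .541,.321,.028,-50
```

```text
t 28.25 p [0.6842 0.1407 0.094 ] yaw -50.07 down -0.9999 w 0.31 F [ 0.4  0.2 -1.4] q7 -1.41
.541,.321,.1,-50 -> [-23.02, -0.59, -0.72] -0.1
.541,.321,.028,-50 -> [-23.05, -0.65, 6.48] -0.1
```

carry_out(deltas=[[[-5, -0.1, -0.5], 0], [[-10, -0.2, -0.5], 0], [[-15, -0.4, -0.5], 0], [[-20, -0.5, -0.5], 0], [[-23, -0.6, -0.5], 0], [[-23, -0.6, 0], 0], [[-23, -0.6, 2], 0], [[-23, -0.6, 4], 0], [[-23, -0.6, 4.5], 0], [[-23, -0.6, 4.5], 0]])

```text
t: 29.5
eef_pos: [0.541, 0.3197, 0.0469]
tool_rot: [0.006, 0.906, -0.423, -0.0]
contact_force: [-0.5, -0.3, -0.9]
gripper_width: 0.312
```

```bash
python3 d.py .541,.321,.0285,-50;  python3 - <<'E'
from h import *
a=shot('scene','n.png')[200:400,300:560]
cv2.imwrite('pics/n.png',cv2.resize(a,(520,400),interpolation=2)[:,:,::-1])
E
```

```text
t 29.5 p [0.541  0.3197 0.0469] yaw -50.11 down -0.9999 w 0.312 F [-0.5 -0.3 -0.9] q7 -1.81
.541,.321,.0285,-50 -> [-0.11, -0.1, 1.84] -0.1
```

View pics/n.png

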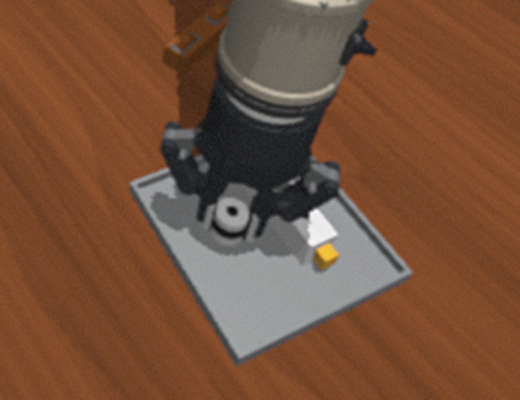

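carry_out(deltas=[[[0, 0, 0.7], 0], [[0, 0, 1.3], 0], [[0, 0, 1.65], 0], [[0, 0, 1.75], 0], [[0, 0, 1.75], 0]])

```text
t: 30.18
eef_pos: [0.5412, 0.3201, 0.0301]
tool_rot: [0.005, 0.906, -0.423, 0.0]
contact_force: [0.1, -0.5, -0.3]
gripper_width: 0.311
```

carry_out(deltas=[[[0, 0, 0], 0], [[0, 0, 0], 0], [[0, 0, 0], 0], [[0, 0, -1], 0], [[0, 0, -3], 0], [[0, 0, -7], 0], [[0, 0, -13], 0], [[0, -6, -16], 0], [[0, -12, -18], 0], [[0, -12, -18], 0]], hand=0.5)

```text
t: 31.42
eef_pos: [0.6366, 0.4021, 0.2128]
tool_rot: [0.002, 0.906, -0.423, 0.001]
contact_force: [-0.5, -0.2, 0.5]
gripper_width: 0.505
```

```bash
python3 d.py
```

```text
t 31.43 p [0.6366 0.4021 0.2128] yaw -50.08 down -1.0 w 0.505 F [-0.5 -0.2  0.5] q7 -1.72
```

Run:
```python
from h import *
a=read_camera('scene');b=read_camera('top')
cv2.imwrite('pics/p.png',cv2.resize(np.vstack([a[100:400,:],b[80:300,:]]),(740,600),interpolation=3)[:,:,::-1])
Z=dict(lock_mid=.02,carriage_mid=.017,stop_large_mid=.026,stop_middle_mid=.018,stop_small_mid=.019,tray_floor=.004,dish_floor=.004)
for k,z in Z.items():
  for n in('scene','top'):
    for r in models.spot_in(k,n)[:2]: print(k,n,round(r['score'],2),np.round(r['centre']),np.round(w(n,r['centre'],z)[0],3))
```

```text
lock_mid scene 0.88 [305. 440.] [0.486 0.329 0.02 ]
lock_mid top 0.62 [220. 154.] [0.48  0.334 0.02 ]
carriage_mid scene 0.92 [141. 271.] [ 0.498 -0.304  0.017]
carriage_mid scene 0.91 [174. 369.] [ 0.358 -0.037  0.017]
carriage_mid top 0.96 [221. 463.] [ 0.492 -0.319  0.017]
carriage_mid top 0.72 [284. 340.] [ 0.353 -0.057  0.017]
stop_large_mid scene 0.64 [145. 247.] [ 0.568 -0.304  0.026]
stop_large_mid top 0.86 [191. 465.] [ 0.556 -0.318  0.026]
stop_large_mid top 0.61 [128. 316.] [0.681 0.003 0.026]
stop_middle_mid scene 0.94 [235. 257.] [0.683 0.008 0.018]
stop_middle_mid scene 0.51 [340. 427.] [0.55  0.363 0.018]
stop_middle_mid top 0.85 [129. 313.] [0.681 0.008 0.018]
stop_small_mid scene 0.54 [317. 417.] [0.535 0.325 0.019]
stop_small_mid top 0.66 [188. 162.] [0.546 0.322 0.019]
tray_floor scene 0.68 [341. 426.] [0.544 0.36  0.004]
tray_floor top 0.81 [206. 161.] [0.51  0.326 0.004]
tray_floor top 0.25 [220. 458.] [ 0.495 -0.313  0.004]
dish_floor scene 0.94 [147. 267.] [ 0.515 -0.298  0.004]
dish_floor top 0.75 [210. 457.] [ 0.516 -0.31   0.004]
```

View pics/p.png

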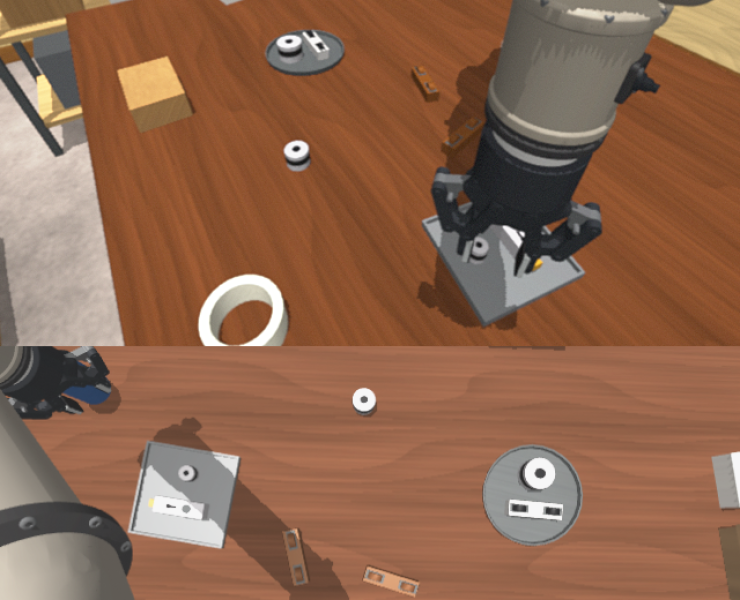

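carry_out(deltas=[[[1, 3, -1], 0], [[2, 6, -2], 0], [[3, 8, -2], 0], [[3, 8, -2], 0], [[3, 8, -2], 0], [[3, 8, -2], 0]])

```text
t: 32.98
eef_pos: [0.5919, 0.3259, 0.2296]
tool_rot: [0.005, 0.906, -0.423, -0.0]
contact_force: [-0.2, 0.0, 0.2]
gripper_width: 0.501
```

```bash
python3 d.py; python3 -c "
from h import *
print(bot.hand_in())"
```

```text
t 32.98 p [0.5919 0.3259 0.2296] yaw -50.03 down -0.9999 w 0.501 F [-0.2  0.   0.2] q7 -1.67
the job is handed in; nothing more can be done
None
```

Both kits are made up and the job is handed in at about 33 s of the 138 s allowed. No verdict was reported.

**What I did:** I slid the carriage about 80 mm along by its end with the closed fingers. That made room to grip the lock case, which went into the square tray. The carriage and then the largest stop went into the round dish, and the smallest stop went into the tray. The middle stop and the brown look-alikes were left alone.

**Last checks, both cameras (distances by the top camera):**

| Part | Container | Distance from floor centre |
|---|---|---|
| Lock case | tray | about 25–30 mm |
| Smallest stop | tray | about 40 mm |
| Carriage | dish | about 25 mm |
| Largest stop | dish | about 40 mm |

- **Upright and flat:** all four parts look flat and right way up. I judged that by eye and did not measure heights or tilts.
- **Middle stop:** it is within a few mm of where it started.
- **Gripper:** it hangs clear about 0.2 m above the tray, with the contact force near zero.

**Failed or disagreed:**
- **Lock case:** it met the tray floor with about 27 N when lowered. It lay flat afterwards.
- **Carriage:** the arm stopped about 10 mm off before that grasp, which I corrected before closing.
- **Scene camera:** its detections were up to about 15 mm off the top camera's for the parts. It also placed the tray floor about 35–40 mm off, with the arm in its view.

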